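Set the steriliser door latch and torque its bolt

ROBOT

A 6-joint arm with a two-finger parallel gripper is mounted at the origin on the work surface. World frame = base frame: x ahead of the robot, y to its left, z up, the work surface at z = 0. Lengths are in mm, angles in rad, forces in N, time in s.
With the tool pointing down it reaches from about 275 to 1000 mm from the base axis. Payload 8.4 kg.
Tool frame: the origin (TCP) lies at the very end of the fingers, on their centre line; the grasp point (between the pads) lies 19 mm behind it; z points along the fingers, x is the direction in which the jaws open and shut, and the axes are right-handed (so a half turn about z gives the same grasp; the last joint's range is limited). The gripper opens to 85 mm and grips with 20 to 120 N. Pads are 22 mm wide; open, the fingers measure 114 mm over their backs; the gripper's body (76 mm by 85 mm) begins 54 mm behind the grasp point. The pads swing forward as they close: fully open they stand 13 mm farther back than shut.
Start: joints at [-1.278, 0.353, 1.633, -0, 1.155, -0.002], TCP at [181.591, -598.041, 231.281] pointing down, gripper open.
Joint ranges: [-2.63, 2.63], [-0.92, 2.1], [0.06, 2.66], [-1.3, 4.44], [0, 2.69], [-3.02, 3.02]. Speed limits (rad/s): [2.22, 2.22, 2.79, 3.14, 3.14, 3.14].

INTERFACE

Orientations are given as [roll, pitch, yaw] about the fixed x, y, z axes, in that order (R = Rz(yaw) Ry(pitch) Rx(roll)).
In Python, from rig import r gives the robot as it stands. The module is installed in compiled form; this text tells all that it offers.
- The arm moves only by the tool apply_moves, never from a script. Its argument "targets" is a list that holds one entry, the list of rows, each a list of 7 numbers: the gripper's target within -1 to 1 (fully open at 1, half-way at 0, shut at -1), then the shift along the tool's x, y, z in cm, then the turn, a rotation vector about the tool's x, y, z in degrees. A call has 1 to 8 rows; each row is the pose to reach, as a shift and turn from the pose measured when the call began, along the tool's axes at that moment; what a row does not reach only later rows make up. A row lasts 1/10 s, in which the tool goes at most 50 mm and 8.59 degrees, less where a joint would pass 70% of its speed; a pose out of reach is approached as far as the arm can. A call with a gripper value outside its range is refused whole. The fingers move at their own pace and stop on an object; "newtons" is the grip in N (left out, the last holds). Time passes only in rows, so rows that repeat a pose let the fingers close. It gives the time, the measured TCP pose, the force and the opening at its end, in the units of the state.
- r.sense(): the state, without advancing time (a new reading comes with each control period).
- r.grab_frame(name): name is "side" or "top" or "wrist"; returns a dict with "pixels" (384x512x3 uint8, red, green, blue), "fov_y" (degrees; the focal length in pixels is half the picture's height over the tangent of half this angle, whatever the lens; pixels are square), "cx", "cy" (the principal point, pixels), "R" (3x3) and "t" (3): a world point X has camera coordinates R X + t; the wrist camera has in their place "mount" (4x4, takes a point from camera to tool coordinates, whose origin is the TCP and whose axes are the tool frame's). Camera axes: x right, y down, z forward; pixel columns grow to the right and rows downward; lengths in mm; the calibration is good to about 2 mm. A picture is of the moment at which its call begins: read the wrist's pose just before it. There is no depth.
- r.sign_off(): hands the job in, once; it reports no verdict.
The state is a dict: "clock": time; "qpos": joint angles; "qvel": joint speeds; "joint_efforts": joint torques, N m; "eef_pos": TCP position; "tcp_rot": TCP orientation; "contact_force": force on the tool from outside, world axes, zero at the start; "wrist_torque": the same for the moment, N m; "opening": opening from 0.0 (shut) to 1.0 (fully open).
Only numpy, scipy, OpenCV 4.12 (cv2) and the standard library are available. Lean on these libraries where they do the work, as an engineer would, in place of code of your own. Each camera call takes 0.05 s, during which the arm holds its last target. There are 200 camera calls.

TASK

The steriliser door lies on the service stand for its latch to be adjusted. Slide the steel latch plate by its black tab until its red pointer lines up with the blue mark, then turn the blue-handled click wrench clockwise to tighten the bolt fully home until the wrench's joint trips and the handle plainly bends over. Stop there, before the handle folds all the way to its end stop, let go, and leave the latch on its mark, without knocking the spray bottle, jar, tray or screwdriver about.

Things in the scene. Friction and masses are not known exactly. Their poses are not given: they have to be found in the camera images.
- stand: Fixed service stand carrying a white steriliser door (300 mm up the slope, 400 mm wide), face sloping 30 degrees, low edge to the robot's right. Origin on the counter under its middle; x level towards the high edge (the robot's left), y along the door (roughly to the robot), z up. Middle of the face 125 mm above the origin; outward normal (-0.5, 0, 0.866), up-slope (0.866, 0, 0.5) in this frame.
- light_bar (a point): Middle of the underside of the fixed work-light bar over the wrench, 345 mm above the counter; the bar is 30 mm deep, 140 mm long along the stand's y, 18 mm high, on an arm running back from its far end to a post behind the door. It is in the way of a vertical gripper at the wrench; one held square to the door face (leaning 30 degrees to the low side) clears it.
- latch_plate (a joint): Position of the latch plate up the slope, 0 to 0.07 m; grows up-slope. Slides straight up and down the slope, stiff (about 3 N), stays where left.
- latch_grip (a point): Point in the black tab of the latch plate, 35 mm off the door face. The tab is a block 45 mm long up the slope, 14 mm thick across (along the stand's y) and stands to 52 mm off the face; pinch it across its 14 mm. Axes: x up-slope, y along the stand's y, z out of the face.
- latch_pointer (a point): Tip of the red pointer (4 mm wide bar) on the edge of the latch plate nearest the robot; it moves with the tab. Axes: x up-slope, y along the stand's y, z out of the face.
- mark_line (a point): Near end of the middle of the blue mark, a 5 mm wide, 30 mm long line on the grey scale strip along the door's end nearest the robot; the pointer is on the mark when both have the same place up the slope. Axes: x up-slope, y along the stand's y, z out of the face. The mark cannot be moved by hand.
- bolt (a joint): Angle of the bolt with the wrench head on it, rad; -1.0 to 0. Grows clockwise seen from outside the door face. 0 = bolt fully home against a hard stop (wrench then points straight down the slope). Before that it turns with about 0.35 N m.
- bolt_center (a point): On the bolt axis at the height of the wrench's mid-plane, 50 mm off the door face. The wrench turns about this point, around the door-face normal. Its x axis points from the handle side through the bolt (opposite to the wrench head's arm), z out of the face.
- wrench_handle (a joint): Bend of the wrench's breakaway joint, rad; 0 = straight, 0.61 = folded to its end stop. Its pivot lies on the wrench 50 mm from the bolt axis. It holds straight up to about 1.0 N m (about 9 N at handle_grip), then yields steadily in the clockwise direction and stays bent where left.
- handle_pivot (a point): Pivot of the wrench's breakaway joint, 50 mm from the bolt axis, 50 mm off the door face.
- handle_grip (a point): Middle of the working part of the blue handle, 115 mm from the pivot and 165 mm from the bolt axis when straight, 50 mm off the door face. The blue handle is a square bar 26 x 26 mm, 95 mm long, reaching 206 mm from the bolt. Axes: x along the handle towards the bolt, z out of the door face.
- spray_bottle: Loose white spray bottle with blue head, 72 mm wide, 226 mm tall, standing left of the stand; origin under its middle. Bystander.
- jar: Loose amber jar, 70 mm wide, 90 mm tall, standing left of the stand; origin under its middle. Bystander.
- parts_tray: Loose steel tray, 110 x 150 x 30 mm, on the counter right of the stand; origin under its middle. Bystander.
- screwdriver: Loose screwdriver, 180 mm long, lying on the counter right of the stand, about 30 mm thick. Bystander.

How it is judged:
By the outcome, as a careful person would: the job done as asked, in the order asked, and still so for the second after the job is handed in, with the robot touching nothing.
It also fails if it takes over 48 s, if anything falls off the work surface, if the arm or the gripper's body presses on something with over 40 N, if the wrist force passes 120 N, or if a joint passes its speed limit or range.

## Working session

There is one attempt and no reset: what is moved stays moved. The work goes in short steps, Python scripts to look and compute and a tool call to move; the robot and the scene stay as the last step left them, time stands still between calls to the robot, and variables do not carry over. Pictures are saved under pics/ and viewed, about 8 in all and at most 12, crops included, and the job is handed in when it is done.

Besides the shell and the picture viewer there is one more tool, called after ">>>" as name(argument=value, ...), one argument or row to a line, values as JSON. apply_moves: Moves the arm, as the interface text tells. Its arguments: {"type":"object","properties":{"targets":{"type":"array"},"newtons":{"type":"number"}},"required":["targets"]}

```bash
mkdir -p pics; cat > h.py <<'E'
import numpy as np, cv2, pickle
from rig import r
from scipy.spatial.transform import Rotation as Ro
def grab(n,f):
    s=r.sense(); d=r.grab_frame(n); d['s']=s
    pickle.dump(d,open(f'pics/{f}.pkl','wb')); cv2.imwrite(f'pics/{f}.png',d['pixels'][:,:,::-1]); return d
def load(f): return pickle.load(open(f'pics/{f}.pkl','rb'))
def crop(f,x0,y0,x1,y1,k):
    im=load(f)['pixels'][y0:y1,x0:x1,::-1]; cv2.imwrite(f'pics/{f}_c{x0}_{y0}.png',cv2.resize(im,None,fx=k,fy=k,interpolation=cv2.INTER_CUBIC))
def cam(d):
    f=d['pixels'].shape[0]/2/np.tan(np.radians(d['fov_y'])/2)
    if 'mount' in d:
        s=d['s']; T=np.eye(4); T[:3,:3]=Ro.from_euler('xyz',s['tcp_rot']).as_matrix(); T[:3,3]=s['eef_pos']
        M=np.linalg.inv(T@np.array(d['mount'])); return f,M[:3,:3],M[:3,3]
    return f,np.array(d['R']),np.array(d['t'])
def ray(d,u,v):
    f,R,t=cam(d); w=R.T@np.array([(u-d['cx'])/f,(v-d['cy'])/f,1]); return -R.T@t,w/np.linalg.norm(w)
def proj(d,X):
    f,R,t=cam(d); c=R@np.asarray(X,float)+t; return np.array([d['cx']+f*c[0]/c[2],d['cy']+f*c[1]/c[2]])
def tri(obs):
    A=0;b=0
    for d,u,v in obs:
        o,w=ray(d,u,v);P=np.eye(3)-np.outer(w,w);A=A+P;b=b+P@o
    X=np.linalg.solve(A,b); return X,[np.round(proj(d,X)-(u,v),1) for d,u,v in obs]
E
python3 - <<'E'
from h import *
print(r.sense())
a=grab('top','top0');b=grab('side','side0')
for d in(a,b):print(d['fov_y'],d['cx'],d['cy'],np.round(cam(d)[1].T@-cam(d)[2]))
im=np.vstack([a['pixels'],b['pixels']])[:,:,::-1]
for n in('top0','side0'):crop(n,0,0,512,384,1.5)
E
```

```text
{'clock': 0.0, 'qpos': array([-1.27843795e+00,  3.53669223e-01,  1.63413788e+00,  1.53429252e-05,
        1.15517536e+00, -2.37697452e-03]), 'qvel': array([-1.80300956e-03,  1.59546250e-03, -2.44911107e-05,  4.75784146e-04,
       -7.31061792e-04, -3.99707302e-04]), 'joint_efforts': array([ 2.13160420e-03, -6.05246472e+01, -3.42068624e+01, -9.69689813e-05,
        9.14415345e-03, -9.03238401e-06]), 'eef_pos': array([ 181.43668152, -597.59252204,  230.54690649]), 'tcp_rot': array([-3.14157532e+00,  1.38977351e-03, -1.27606716e+00]), 'contact_force': array([ 0.79860172,  0.39904825, -0.12028955]), 'wrist_torque': array([-0.00862906,  0.01714809,  0.04097483]), 'opening': 0.9997668518458981}
57.95827938491761 259.93963257104787 193.5772195476057 [ 426.   61. 1206.]
53.962273564161016 255.8455302162793 190.74041548550557 [ 434. 1153.  879.]
```

View pics/top0_c0_0.png

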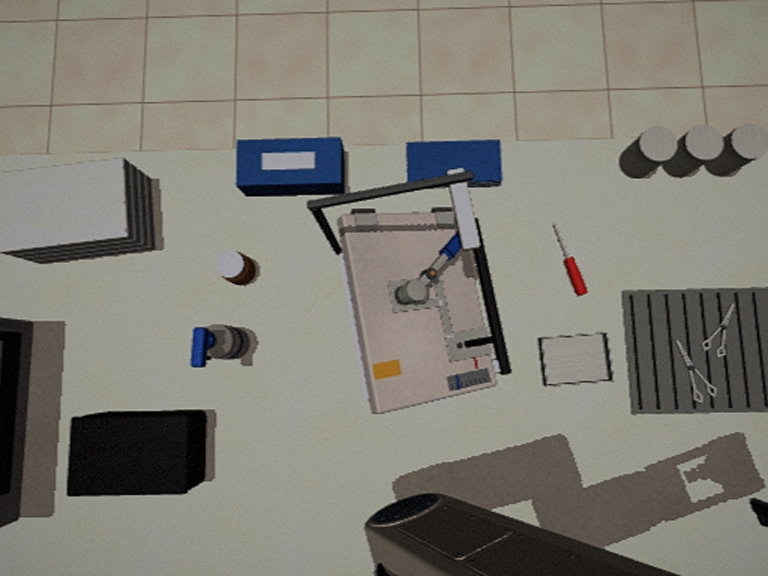

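View pics/side0_c0_0.png

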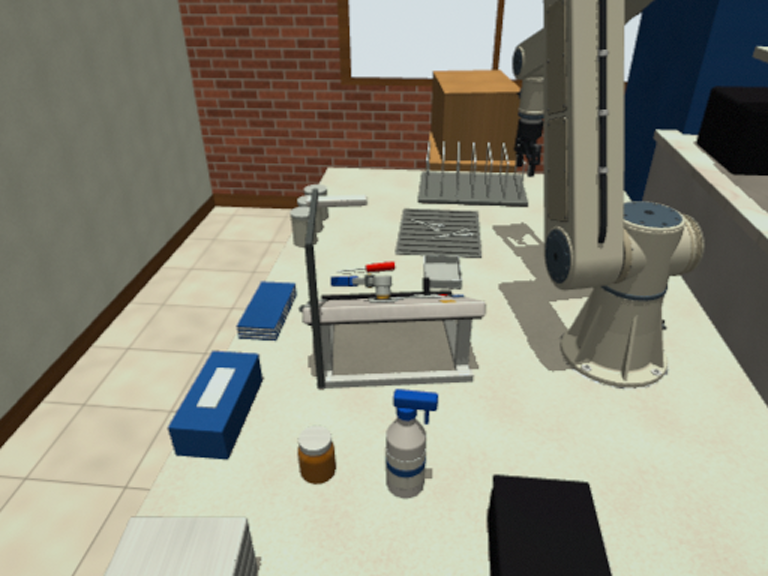

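```bash
python3 - <<'E'
from h import *
crop('top0',200,105,350,285,3.3); crop('side0',195,150,335,265,5)
E
ls pics
```

```text
side0.pkl
side0.png
side0_c0_0.png
side0_c195_150.png
top0.pkl
top0.png
top0_c0_0.png
top0_c200_105.png
```

View pics/top0_c200_105.png

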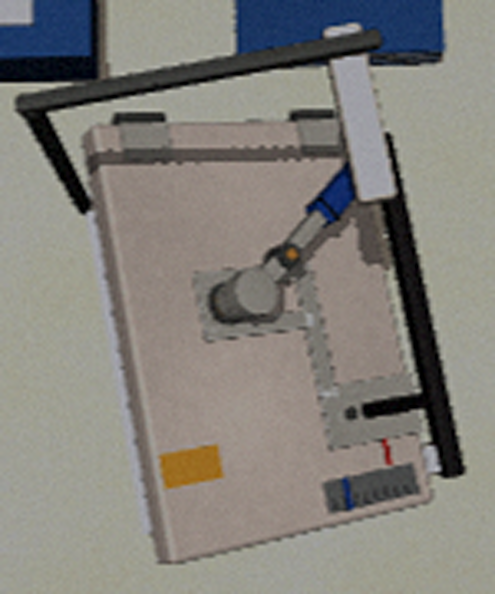

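View pics/side0_c195_150.png

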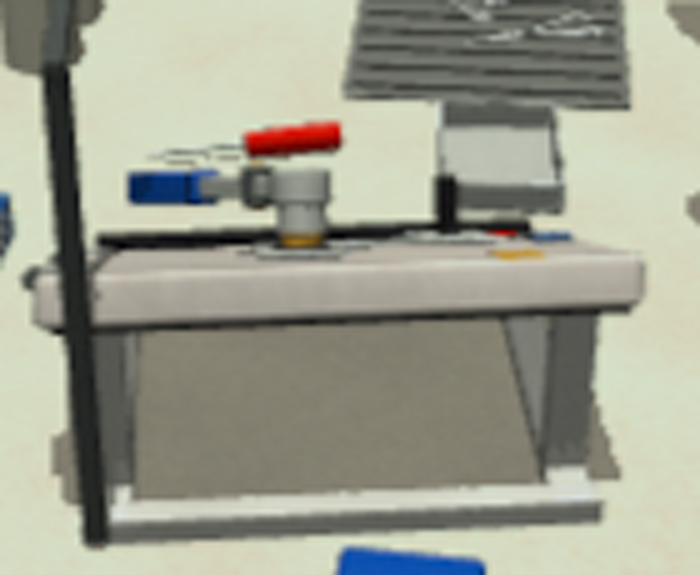

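```bash
cat >> h.py <<'E'
def stand(p):
    c,s=np.cos(p[2]),np.sin(p[2]); Rz=np.array([[c,-s,0],[s,c,0],[0,0,1]])
    S=np.array([[.866,0,-.5],[0,1,0],[.5,0,.866]])  # cols upslope,y,normal
    return Rz@S, Rz, np.array([p[0],p[1],0])
def face(p,u,y,n):
    F,Rz,o=stand(p); return o+[0,0,125]+F@np.array([u,y,n])
def toface(p,X):
    F,Rz,o=stand(p); return F.T@(np.asarray(X)-o-[0,0,125])
E
python3 - <<'E'
from h import *
from scipy.optimize import least_squares
a,b=load('top0'),load('side0')
T=lambda x,y:(a,200+x/3.3,105+y/3.3); S=lambda x,y:(b,195+x/5,150+y/5)
cor=[(T(176,562),(150,200)),(T(432,500),(-150,200)),(T(95,130),(150,-200)),(S(640,258),(150,200)),(S(38,288),(150,-200))]
f=lambda p:np.concatenate([proj(o[0],face(p,*c,0))-o[1:] for o,c in cor])
s=least_squares(f,[500,0,np.pi/2+.2]);p=s.x;print(p,np.round(s.fun,1))
np.save('p.npy',p)
for n,o in dict(tab=[T(365,410),S(446,180)],pivot=[T(290,254),S(258,170)],ptr=[T(388,457),S(503,234)],mark=[T(346,495),S(552,237)],bolt=[T(262,290),S(300,172)]).items():
    X,e=tri(o);print(n,X.round(),e,toface(p,X).round(1))
E
```

```text
[546.05576325   6.17964728   1.7444337 ] [-0.9  1.6  1.   0.2 -1.8 -1.6  1.  -1.7 -1.2 -2.5]
tab [461. -79. 138.] [array([-0. , -0.5]), array([0.4, 0. ])] [-53.1  98.3  46. ]
pivot [599. -11. 180.] [array([0. , 0.6]), array([-0.5, -0.1])] [  4.7 -49.1  60.6]
ptr [ 416. -108.   74.] [array([-0. , -0.2]), array([0.2, 0. ])] [-103.3  147.6    0.6]
mark [381. -62. 102.] [array([0. , 0.1]), array([-0., -0.])] [-4.480e+01  1.747e+02 -1.000e-01]
bolt [565.  16. 196.] [array([0. , 0.4]), array([-0.3, -0.1])] [ 41.1 -20.1  58.3]
```

```bash
cat >> h.py <<'E'
def tgt(u,y,n,p=None,roll=0):
    """TCP at face coords, tool square to the face, x=-stand y; roll about tool z (deg). prints shift cm, rotvec deg"""
    p=np.load('p.npy') if p is None else p
    F=stand(p)[0]; R=np.column_stack([-F[:,1],-F[:,0],-F[:,2]])
    R=R@Ro.from_euler('z',roll,degrees=True).as_matrix()
    U,_,V=np.linalg.svd(R);R=U@V
    s=r.sense(); R0=Ro.from_euler('xyz',s['tcp_rot']).as_matrix(); X=face(p,u,y,n)
    print('to',X.round(),'shift',(R0.T@(X-s['eef_pos'])/10).round(2),'rot',np.degrees(Ro.from_matrix(R0.T@R).as_rotvec()).round(2))
def st():
    p=np.load('p.npy');s=r.sense();F=stand(p)[0];R0=Ro.from_euler('xyz',s['tcp_rot']).as_matrix()
    print('t',round(s['clock'],2),'face',toface(p,s['eef_pos']).round(1),'open',round(s['opening'],3),'F(u,y,n)',(F.T@s['contact_force']).round(1),'q',s['qpos'].round(2)); print('axes in face',(F.T@R0).round(3).tolist())
E
python3 - <<'E'
from h import *
st(); tgt(-75,105,170)
print(np.round(r.grab_frame('wrist')['mount'],2))
E
```

```text
t 0.1 face [-407.7  463.4  357.4] open 1.003 F(u,y,n) [ 0.4  0.4 -0.2] q [-1.28  0.35  1.63  0.    1.16 -0.  ]
axes in face [[-0.86, -0.105, -0.499], [-0.121, 0.993, 0.0], [0.495, 0.06, -0.867]]
to [ 469. -160.  235.] shift [-33.57 -40.19  -0.37] rot [ 24.46 -21.65 -81.02]
[[   1.      0.      0.     -1.05]
 [  -0.      0.95    0.31  -81.06]
 [   0.     -0.31    0.95 -141.29]
 [   0.      0.      0.      1.  ]]
```

>>> apply_moves(
  targets=[
    [[1,-33.6,-40.2,-0.4,24.5,-21.6,-81],[1,-33.6,-40.2,-0.4,24.5,-21.6,-81],[1,-33.6,-40.2,-0.4,24.5,-21.6,-81],[1,-33.6,-40.2,-0.4,24.5,-21.6,-81],[1,-33.6,-40.2,-0.4,24.5,-21.6,-81],[1,-33.6,-40.2,-0.4,24.5,-21.6,-81],[1,-33.6,-40.2,-0.4,24.5,-21.6,-81],[1,-33.6,-40.2,-0.4,24.5,-21.6,-81]],
  ],
)

```text
clock: 0.95
eef_pos: [401.2, -261.7, 234.3]
tcp_rot: [-2.718, 0.064, -0.126]
contact_force: [0.8, -0.3, 0.5]
opening: 1.003
```

```bash
python3 - <<'E'
from h import *
st(); tgt(-75,105,170)
E
```

```text
t 0.95 face [-152.2  188.9  214. ] open 1.003 F(u,y,n) [-0.2 -0.7  0.6] q [-0.79  0.3   1.78  0.3   1.39 -0.75]
axes in face [[-0.287, -0.953, -0.1], [-0.953, 0.294, -0.066], [0.092, 0.076, -0.993]]
to [ 469. -160.  235.] shift [  5.38 -10.16   4.15] rot [  5.14  -4.61 -16.95]
```

>>> apply_moves(
  targets=[
    [[1,5.4,-10.2,4.1,5.1,-4.6,-17],[1,5.4,-10.2,4.1,5.1,-4.6,-17],[1,5.4,-10.2,4.1,5.1,-4.6,-17],[1,5.4,-10.2,4.1,5.1,-4.6,-17],[1,5.4,-10.2,4.1,5.1,-4.6,-17]],
  ],
)

```text
clock: 1.45
eef_pos: [468.6, -159.4, 235.0]
tcp_rot: [-2.619, 0.0, 0.175]
contact_force: [-0.6, 0.4, 0.2]
opening: 1.002
```

```bash
python3 - <<'E'
from h import *
st(); grab('wrist','w1'); crop('w1',0,0,512,384,1.5)
E
```

```text
t 1.45 face [-74.6 104.9 170.1] open 1.002 F(u,y,n) [ 0.6  0.5 -0.1] q [-0.58  0.35  1.74  0.37  1.44 -0.88]
axes in face [[0.001, -1.0, -0.001], [-1.0, -0.001, 0.001], [-0.001, 0.001, -1.0]]
```

View pics/w1_c0_0.png

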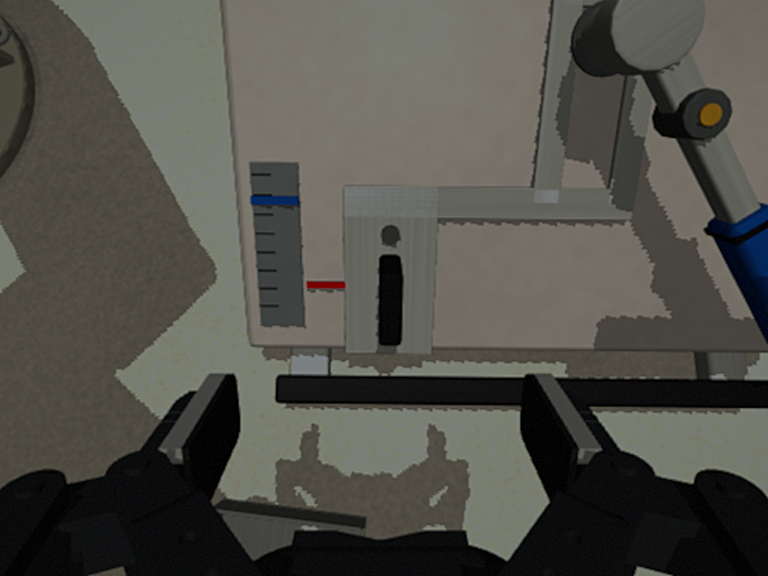

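```bash
cat >> h.py <<'E'
def onface(d,u,v,n):
    p=np.load('p.npy');o,w=ray(d,u,v);a=toface(p,o);F=stand(p)[0];b=F.T@w; return a+b*(n-a[2])/b[2]
E
python3 - <<'E'
from h import *
w=load('w1');p=np.load('p.npy')
for n,x,y,h in [('mark',275,200,1),('markR',299,200,1),('ptr',326,285,1),('ptrtip',307,285,1),('tabhi',390,256,52),('tablo',390,344,52),('tabL',379,300,52),('tabR',402,300,52),('pivot',711,114,58),('boltTop',657,32,62),('doorcornerLN',252,345,0),('rail',390,390,0)]:
    print(n,onface(w,x/1.5,y/1.5,h).round(1))
b=load('side0');a=load('top0')
for n,o in dict(pivot=[(w,711/1.5,114/1.5),(a,200+290/3.3,105+254/3.3)],bolt=[(w,657/1.5,32/1.5),(a,200+262/3.3,105+290/3.3)]).items():
    X,e=tri(o);print(n,toface(p,X).round(1),e)
tgt(-76,98,30)
E
```

```text
mark [-43.  170.8   1. ]
markR [-43.  155.7   1. ]
ptr [-99.7 140.5   1. ]
ptrtip [-99.7 153.2   1. ]
tabhi [-65.4  99.   52. ]
tablo [-118.4   98.5   52. ]
tabL [-91.1 105.   52. ]
tabR [-91.  92.  52.]
pivot [  8.4 -56.9  58. ]
boltTop [ 43.9 -22.1  62. ]
doorcornerLN [-144.4  193.7    0. ]
rail [-179.9   97.     0. ]
pivot [  8.7 -50.2  67.4] [array([-1. , -0.5]), array([ 0.1, -0.2])]
bolt [ 43.8 -21.   63.2] [array([-0.6, -0.2]), array([ 0. , -0.1])]
to [463. -90. 113.] shift [ 0.73  0.09 14.05] rot [0.06 0.03 0.02]
```

```bash
python3 - <<'E'
from h import *
tgt(-95,98.5,18)
E
```

```text
to [ 465. -101.   93.] shift [ 0.68  1.99 15.25] rot [0.06 0.03 0.02]
```

>>> apply_moves(
  targets=[
    [[1,0.7,2,4,0,0,0],[1,0.7,2,8,0,0,0],[1,0.7,2,11,0,0,0],[1,0.7,2,13.5,0,0,0],[1,0.7,2,15.2,0,0,0],[1,0.7,2,15.2,0,0,0]],
  ],
)

```text
clock: 2.1
eef_pos: [463.1, -100.9, 92.2]
tcp_rot: [-2.617, 0.003, 0.173]
contact_force: [-0.2, 0.4, 0.4]
opening: 0.997
```

>>> apply_moves(
  targets=[
    [[-1,0,0,0,0,0,0],[-1,0,0,0,0,0,0],[-1,0,0,0,0,0,0],[-1,0,0,0,0,0,0],[-1,0,0,0,0,0,0],[-1,0,0,0,0,0,0]],
  ],
  newtons=40,
)

```text
clock: 2.7
eef_pos: [464.4, -101.3, 92.7]
tcp_rot: [-2.618, 0.001, 0.172]
contact_force: [4.1, 0.5, 3.4]
opening: 0.156
```

```bash
python3 - <<'E'
from h import *
st()
E
```

```text
t 2.7 face [-95.7  99.   17.9] open 0.156 F(u,y,n) [ 1.6 -4.1  3.1] q [-0.5   0.5   1.9   0.45  1.13 -0.95]
axes in face [[-0.002, -1.0, -0.0], [-1.0, 0.002, 0.0], [-0.0, 0.0, -1.0]]
```

>>> apply_moves(
  targets=[
    [[-1,0,-1,0,0,0,0],[-1,0,-2,0,0,0,0],[-1,0,-3,0,0,0,0],[-1,0,-4,0,0,0,0],[-1,0,-4.8,0,0,0,0],[-1,0,-5.4,0,0,0,0],[-1,0,-5.4,0,0,0,0],[-1,0,-5.4,0,0,0,0]],
  ],
)

```text
clock: 3.5
eef_pos: [456.5, -54.0, 120.4]
tcp_rot: [-2.616, 0.001, 0.172]
contact_force: [4.6, 3.3, -1.0]
opening: 0.155
```

```bash
python3 - <<'E'
from h import *
st(); w=grab('wrist','w2'); a=grab('top','top2')
print([proj(w,face(np.load('p.npy'),-43,y,1)).round() for y in(155,170)], proj(a,face(np.load('p.npy'),-43,160,1)).round())
crop('w2',0,0,512,384,1.5)
E
```

```text
t 3.5 face [-40.3  98.6  17.9] open 0.155 F(u,y,n) [ 1.6 -5.1 -2.1] q [-0.43  0.42  1.95  0.47  1.14 -0.89]
axes in face [[-0.002, -1.0, 0.002], [-1.0, 0.002, -0.0], [0.0, -0.002, -1.0]]
[array([148., 243.]), array([120., 243.])] [304. 250.]
```

View pics/w2_c0_0.png

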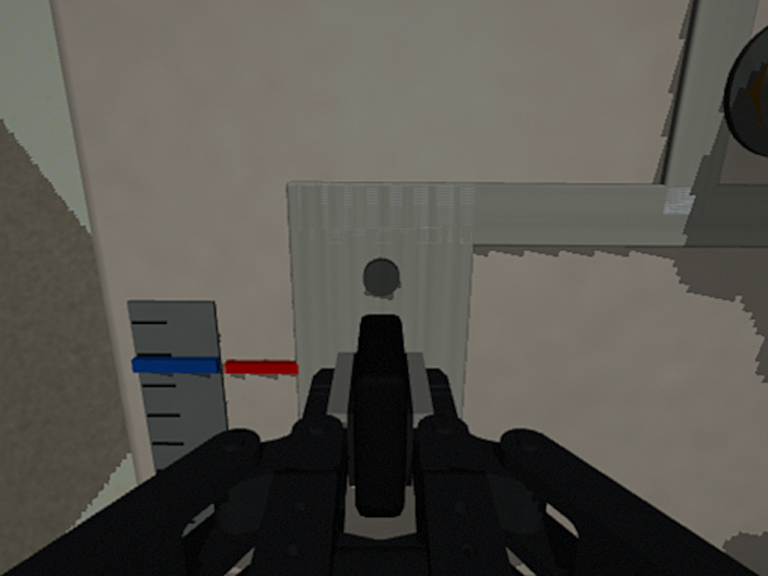

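```bash
cat >> h.py <<'E'
def marks(w):
    P=w['pixels'].astype(int);R,G,B=P[...,0],P[...,1],P[...,2]
    rows,cols=np.indices(R.shape)
    win=(cols<230)&(rows>60)
    for n,m in(('blue',(B>R+40)&(B>G+25)&win),('red',(R>G+60)&(R>B+60)&win)):
        k,l,s,c=cv2.connectedComponentsWithStats(m.astype(np.uint8)); i=1+np.argmax(s[1:,4]); print(n,s[i],c[i].round(2),[(x,round(rows[:,x][l[:,x]==i].mean(),2)) for x in np.linspace(s[i][0]+1,s[i][0]+s[i][2]-2,5).astype(int)],'u,y',onface(w,*c[i],1).round(2))
E
python3 - <<'E'
from h import *
marks(load('w2')); marks(load('w1'))
E
```

```text
blue [ 88 238  57  11 610] [116.67 242.91] [(np.int64(89), np.float64(243.0)), (np.int64(102), np.float64(243.0)), (np.int64(116), np.float64(243.0)), (np.int64(129), np.float64(243.0)), (np.int64(143), np.float64(243.0))] u,y [-43.12 171.66   1.  ]
red [150 240  49   9 391] [173.5  244.49] [(np.int64(151), np.float64(244.5)), (np.int64(162), np.float64(244.5)), (np.int64(174), np.float64(244.5)), (np.int64(185), np.float64(244.5)), (np.int64(197), np.float64(245.5))] u,y [-44.11 141.13   1.  ]
blue [167 130  32   7 174] [182.37 132.93] [(np.int64(168), np.float64(133.0)), (np.int64(175), np.float64(132.5)), (np.int64(182), np.float64(133.0)), (np.int64(189), np.float64(133.0)), (np.int64(197), np.float64(133.5))] u,y [-42.62 171.71   1.  ]
red [205 188  25   4 100] [217.  189.5] [(np.int64(206), np.float64(189.5)), (np.int64(211), np.float64(189.5)), (np.int64(217), np.float64(189.5)), (np.int64(222), np.float64(189.5)), (np.int64(228), np.float64(189.5))] u,y [-99.13 140.78   1.  ]
```

>>> apply_moves(
  targets=[
    [[0.2,0,0,0,0,0,0],[0.2,0,0,0,0,0,0],[0.2,0,0,0,0,0,0],[0.2,0,0,-3,0,0,0],[0.2,0,0,-5.5,0,0,0],[0.2,0,5,-5.5,0,0,0],[0.2,0,8.2,-5.5,0,0,0],[0.2,0,8.2,-5.5,0,0,0]],
  ],
)

```text
clock: 4.4
eef_pos: [473.2, -153.7, 125.1]
tcp_rot: [-2.616, 0.002, 0.17]
contact_force: [-0.4, 0.0, -0.5]
opening: 0.601
```

```bash
python3 - <<'E'
from h import *
st(); w=grab('wrist','w3'); marks(w); print(toface(np.load('p.npy'),ray(w,0,0)[0]).round(1))
E
```

```text
t 4.4 face [-125.4   99.4   72.5] open 0.601 F(u,y,n) [-0.2  0.4 -0.5] q [-0.57  0.49  1.81  0.4   1.24 -0.95]
axes in face [[-0.005, -1.0, 0.002], [-1.0, 0.005, -0.0], [-0.0, -0.002, -1.0]]
blue [110  71  50   9 429] [133.84  75.18] [(np.int64(111), np.float64(75.5)), (np.int64(122), np.float64(75.0)), (np.int64(134), np.float64(75.0)), (np.int64(146), np.float64(75.5)), (np.int64(158), np.float64(75.5))] u,y [-41.94 171.97   1.  ]
red [164  73  43   7 256] [184.67  76.49] [(np.int64(165), np.float64(76.5)), (np.int64(175), np.float64(76.5)), (np.int64(185), np.float64(76.5)), (np.int64(195), np.float64(76.5)), (np.int64(205), np.float64(76.0))] u,y [-42.83 140.77   1.  ]
[-44.7  98.7 213.5]
```

>>> apply_moves(
  targets=[
    [[0.2,0,-5,0,0,0,0],[0.2,-0.05,-8.5,0,0,0,0],[0.2,-0.05,-8.5,2.5,0,0,0],[0.2,-0.05,-8.5,5.4,0,0,0],[0.2,-0.05,-8.5,5.4,0,0,0],[-1,-0.05,-8.5,5.4,0,0,0],[-1,-0.05,-8.5,5.4,0,0,0],[-1,-0.05,-8.5,5.4,0,0,0]],
  ],
)

```text
clock: 5.25
eef_pos: [456.6, -53.6, 123.0]
tcp_rot: [-2.616, 0.0, 0.169]
contact_force: [0.9, -0.5, 2.0]
opening: 0.157
```

>>> apply_moves(
  targets=[
    [[-1,0,0,0,0,0,0],[-1,0,0,0,0,0,0]],
  ],
)

```text
clock: 5.45
eef_pos: [456.6, -53.6, 123.0]
tcp_rot: [-2.615, 0.001, 0.168]
contact_force: [1.8, 3.6, -4.5]
opening: 0.159
```

```bash
python3 - <<'E'
from h import *
st(); w=grab('wrist','w4'); marks(w)
E
```

```text
t 5.45 face [-38.6  98.5  20. ] open 0.159 F(u,y,n) [ 0.5 -2.4 -5.6] q [-0.43  0.42  1.95  0.47  1.14 -0.88]
axes in face [[-0.005, -1.0, 0.003], [-1.0, 0.005, -0.002], [0.002, -0.003, -1.0]]
blue [ 90 239  57  11 581] [117.35 244.28] [(np.int64(91), np.float64(245.0)), (np.int64(104), np.float64(244.0)), (np.int64(118), np.float64(244.5)), (np.int64(131), np.float64(244.5)), (np.int64(145), np.float64(244.5))] u,y [-43.1  172.19   1.  ]
red [151 242  48   9 419] [174.51 246.07] [(np.int64(152), np.float64(246.5)), (np.int64(163), np.float64(246.0)), (np.int64(174), np.float64(246.0)), (np.int64(185), np.float64(246.0)), (np.int64(197), np.float64(247.0))] u,y [-44.38 141.08   1.  ]
```

>>> apply_moves(
  targets=[
    [[-1,0,-0.1,0,0,0,0],[-1,0,-0.1,0,0,0,0],[-1,0,-0.1,0,0,0,0]],
  ],
)

```text
clock: 5.8
eef_pos: [456.5, -53.1, 123.4]
tcp_rot: [-2.616, 0.001, 0.168]
contact_force: [2.2, 0.2, -8.0]
opening: 0.154
```

```bash
python3 - <<'E'
from h import *
st(); w=grab('wrist','w5'); marks(w)
E
```

```text
t 5.8 face [-38.   98.5  20. ] open 0.154 F(u,y,n) [-4.1 -2.2 -6.8] q [-0.43  0.42  1.95  0.47  1.14 -0.88]
axes in face [[-0.005, -1.0, 0.002], [-1.0, 0.005, -0.002], [0.002, -0.002, -1.0]]
blue [ 90 240  57  11 582] [117.49 245.29] [(np.int64(91), np.float64(246.0)), (np.int64(104), np.float64(245.0)), (np.int64(118), np.float64(245.5)), (np.int64(131), np.float64(245.5)), (np.int64(145), np.float64(245.5))] u,y [-43.12 172.17   1.  ]
red [151 242  48   9 419] [174.52 246.07] [(np.int64(152), np.float64(246.5)), (np.int64(163), np.float64(246.0)), (np.int64(174), np.float64(246.0)), (np.int64(185), np.float64(246.0)), (np.int64(197), np.float64(247.0))] u,y [-43.78 141.06   1.  ]
```

>>> apply_moves(
  targets=[
    [[-1,0,-0.1,0,0,0,0],[-1,0,-0.1,0,0,0,0],[0.2,0,-0.1,0,0,0,0],[0.2,0,-0.1,0,0,0,0],[0.2,0,-0.1,0,0,0,0],[0.2,0,-0.1,-3,0,0,0],[0.2,0,-0.1,-7,0,0,0],[0.2,0,-0.1,-7,0,0,0]],
  ],
)

```text
clock: 6.65
eef_pos: [465.0, -89.3, 188.1]
tcp_rot: [-2.62, -0.005, 0.167]
contact_force: [-0.2, -0.3, 0.6]
opening: 0.595
```

```bash
python3 - <<'E'
from h import *
st(); w=grab('wrist','w6'); marks(w); tgt(-100,40,250)
E
```

```text
t 6.65 face [-37.8  96.4  94.7] open 0.595 F(u,y,n) [0.1 0.2 0.6] q [-0.49  0.35  1.86  0.43  1.29 -0.85]
axes in face [[-0.003, -1.0, -0.002], [-1.0, 0.003, -0.008], [0.008, 0.002, -1.0]]
blue [133 194  41   8 293] [152.29 197.77] [(np.int64(134), np.float64(198.0)), (np.int64(143), np.float64(197.5)), (np.int64(153), np.float64(198.0)), (np.int64(162), np.float64(198.0)), (np.int64(172), np.float64(198.0))] u,y [-42.93 172.01   1.  ]
red [177 195  34   5 170] [193.5 197. ] [(np.int64(178), np.float64(197.0)), (np.int64(185), np.float64(197.0)), (np.int64(193), np.float64(197.0)), (np.int64(201), np.float64(197.0)), (np.int64(209), np.float64(197.0))] u,y [-42.48 140.62   1.  ]
to [ 543. -209.  292.] shift [  5.86   6.23 -15.72] rot [ 0.03 -0.35 -0.24]
```

```bash
python3 - <<'E'
from h import *
a=load('top0');p=np.load('p.npy');F,Rz,o=stand(p)
for x,y in [(330,58),(370,55),(395,195),(358,198)]:
    c,w=ray(a,200+x/3.3,105+y/3.3); X=c+w*(363-c[2])/w[2]; print('bar',X.round(),(Rz.T@(X-o)).round())
tgt(-110,0,150,roll=-20); tgt(-100,-118,150,roll=-41)
E
```

```text
bar [721. -34. 363.] [ -69. -165.  363.]
bar [722. -64. 363.] [-100. -161.  363.]
bar [613. -78. 363.] [-95. -51. 363.]
bar [611. -51. 363.] [-67. -54. 363.]
to [ 575. -162.  200.] shift [ 9.8   7.21 -5.7 ] rot [  0.09  -0.34 -20.24]
to [ 690. -133.  205.] shift [21.6   6.16 -5.62] rot [  0.16  -0.32 -41.24]
```

>>> apply_moves(
  targets=[
    [[1,2,4,-4,0,0,-8],[1,6,7.2,-5.7,0,0,-16],[1,10,7.2,-5.7,0,-0.3,-24],[1,14.5,7,-5.7,0,-0.3,-32],[1,18.5,6.5,-5.7,0,-0.3,-40],[1,21.6,6.2,-5.6,0,-0.3,-41],[1,21.6,6.2,-5.6,0,-0.3,-41],[1,21.6,6.2,-5.6,0,-0.3,-41]],
  ],
)

```text
clock: 7.5
eef_pos: [689.5, -131.9, 202.9]
tcp_rot: [-2.729, -0.331, 0.815]
contact_force: [-0.1, -0.9, 0.3]
opening: 1.004
```

```bash
python3 - <<'E'
from h import *
st(); w=grab('wrist','w7'); crop('w7',0,0,512,384,1.5)
E
```

```text
t 7.5 face [-100.3 -117.4  147.8] open 1.004 F(u,y,n) [-0.6  0.3  0.7] q [-0.4   0.66  1.31  0.43  1.49 -1.39]
axes in face [[0.653, -0.758, -0.001], [-0.758, -0.653, 0.001], [-0.002, -0.0, -1.0]]
```

View pics/w7_c0_0.png

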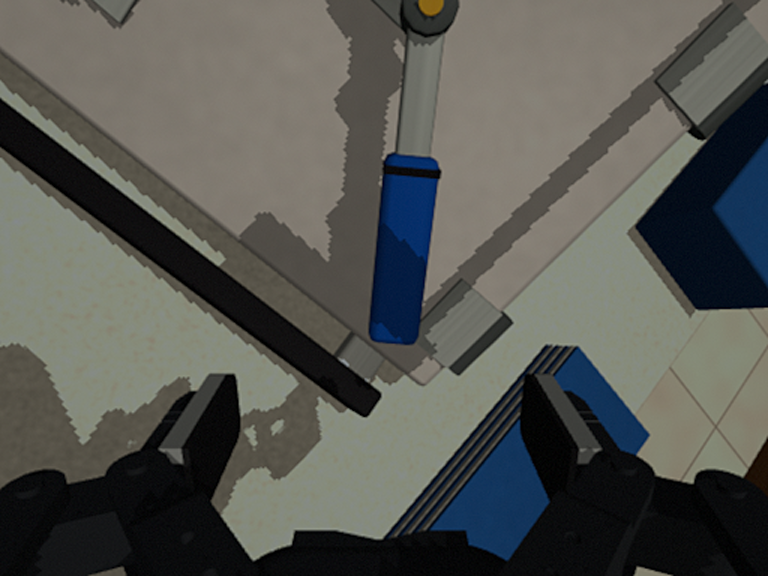

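```bash
python3 - <<'E'
from h import *
w=load('w7')
A=onface(w,411/1.5,160/1.5,63);B=onface(w,394/1.5,338/1.5,63);P=onface(w,431/1.5,5/1.5,63)
print(A.round(1),B.round(1),np.linalg.norm(A-B),'pivot',P.round(1))
d=(B-A)/np.linalg.norm(B-A);th=np.degrees(np.arctan2(d[1],-d[0]));print(d,th)
bolt=B[:2]-206*d[:2];print('bolt',bolt,'grip',B[:2]-41*d[:2]); d2=(B-P)[:2];print(np.degrees(np.arctan2(d2[1],-d2[0])),np.linalg.norm(d2))
g=B[:2]-41*d[:2]
tgt(g[0],g[1],90,roll=th)
tgt(g[0],g[1],31,roll=th)
E
```

```text
[-43.2 -87.3  63. ] [-113.9 -139.3   63. ] 87.69330321217143 pivot [  8.1 -52.3  63. ]
[-8.05689397e-01 -5.92338244e-01 -3.24103533e-16] -36.3231132451098
bolt [ 52.10115561 -17.25210716] grip [ -80.83759493 -114.9879174 ]
-35.51306629773287 149.79049131944248
to [679. -87. 163.] shift [ 1.14 -1.61  5.83] rot [0.02 0.09 4.39]
to [674. -58. 111.] shift [ 1.15 -1.61 11.73] rot [0.02 0.09 4.39]
```

>>> apply_moves(
  targets=[
    [[1,1.1,-1.6,2,0,0,4.2],[1,1.1,-1.6,5,0,0,4.2],[1,1.1,-1.6,8,0,0,4.2],[1,1.1,-1.6,10.5,0,0,4.2],[1,1.1,-1.6,12,0,0,4.2],[1,1.1,-1.6,12,0,0,4.2],[-0.1,1.1,-1.6,12,0,0,4.2],[-0.1,1.1,-1.6,12,0,0,4.2]],
  ],
  newtons=20,
)

```text
clock: 8.35
eef_pos: [674.4, -58.2, 110.3]
tcp_rot: [-2.71, -0.302, 0.744]
contact_force: [0.0, 0.6, -0.5]
opening: 0.693
```

```bash
python3 - <<'E'
from h import *
st(); w=grab('wrist','w8'); crop('w8',0,0,512,384,1.4)
E
```

```text
t 8.35 face [ -81.5 -115.3   30.1] open 0.693 F(u,y,n) [ 0.2 -0.1 -0.7] q [-0.31  0.69  1.47  0.48  1.27 -1.34]
axes in face [[0.595, -0.804, -0.002], [-0.804, -0.595, -0.001], [-0.0, 0.002, -1.0]]
```

View pics/w8_c0_0.png

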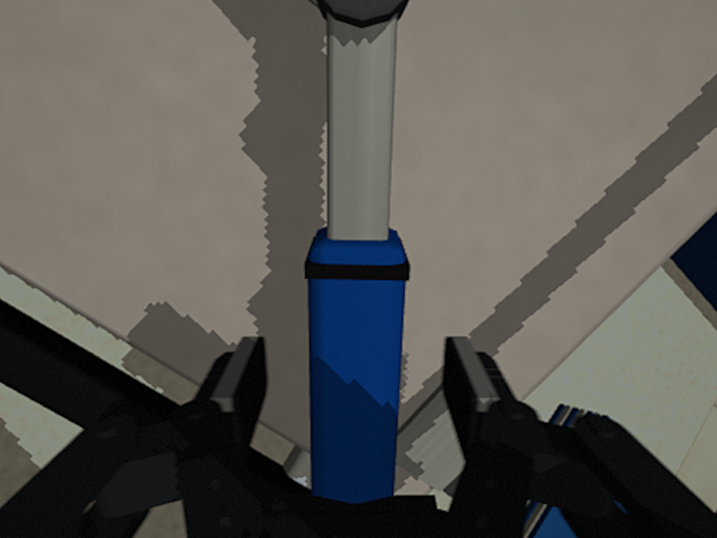

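```bash
cat >> h.py <<'E'
def rel(u,y,n,th):
    p=np.load('p.npy');s=r.sense();F=stand(p)[0];R0=Ro.from_euler('xyz',s['tcp_rot']).as_matrix()
    R=np.column_stack([-F[:,1],-F[:,0],-F[:,2]])@Ro.from_euler('z',th,degrees=True).as_matrix();U,_,V=np.linalg.svd(R)
    return (R0.T@(face(p,u,y,n)-s['eef_pos'])/10).round(2).tolist()+np.degrees(Ro.from_matrix(R0.T@(U@V)).as_rotvec()).round(1).tolist()
def arc(ths,b=(47,-19),rad=161,n=29):
    for t in ths:
        a=np.radians(t); print(t,rel(b[0]-rad*np.cos(a),b[1]+rad*np.sin(a),n,t))
E
python3 -c "
from h import *
arc([-36.6,-34,-31,-28,-25,-22,-19,-16])"
```

```text
-36.6 [-0.07, 0.04, 0.1, 0.1, 0.0, -0.1]
-34 [-0.8, 0.02, 0.1, 0.1, 0.0, 2.5]
-31 [-1.64, -0.04, 0.1, 0.1, 0.0, 5.5]
-28 [-2.48, -0.14, 0.1, 0.1, 0.0, 8.5]
-25 [-3.31, -0.29, 0.1, 0.1, 0.0, 11.5]
-22 [-4.13, -0.48, 0.1, 0.1, 0.0, 14.5]
-19 [-4.94, -0.71, 0.1, 0.1, 0.0, 17.5]
-16 [-5.73, -0.98, 0.1, 0.1, 0.0, 20.5]
```

>>> apply_moves(
  targets=[
    [[-0.1,0,0,0.1,0,0,0],[-0.1,0,0,0.1,0,0,0],[-0.1,-0.8,0,0.1,0,0,2.5],[-0.1,-1.6,-0.05,0.1,0,0,5.5],[-0.1,-2.5,-0.15,0.1,0,0,8.5],[-0.1,-3.3,-0.3,0.1,0,0,11.5],[-0.1,-4.1,-0.5,0.1,0,0,14.5],[-0.1,-4.9,-0.7,0.1,0,0,17.5]],
  ],
)

```text
clock: 9.2
eef_pos: [635.1, -85.3, 98.1]
tcp_rot: [-2.644, -0.164, 0.462]
contact_force: [1.0, 1.8, 0.1]
opening: 0.45
```

```bash
python3 - <<'E'
from h import *
st(); arc([-17,-14,-11,-8,-5,-3,-1,0])
E
```

```text
t 9.2 face [-104.8  -72.    29.4] open 0.45 F(u,y,n) [ 1.5 -1.3 -0.7] q [-0.37  0.67  1.55  0.47  1.25 -1.1 ]
axes in face [[0.324, -0.946, -0.002], [-0.946, -0.324, -0.002], [0.001, 0.002, -1.0]]
-17 [-0.63, 0.01, 0.04, 0.1, -0.1, 1.9]
-14 [-1.47, -0.04, 0.04, 0.1, -0.1, 4.9]
-11 [-2.31, -0.13, 0.04, 0.1, -0.1, 7.9]
-8 [-3.14, -0.27, 0.04, 0.1, -0.1, 10.9]
-5 [-3.96, -0.45, 0.03, 0.1, -0.1, 13.9]
-3 [-4.5, -0.6, 0.03, 0.1, -0.1, 15.9]
-1 [-5.04, -0.76, 0.03, 0.1, -0.1, 17.9]
0 [-5.31, -0.85, 0.03, 0.1, -0.1, 18.9]
```

>>> apply_moves(
  targets=[
    [[-0.1,-0.6,0,0,0,0,2],[-0.1,-1.5,-0.05,0,0,0,5],[-0.1,-2.3,-0.15,0,0,0,8],[-0.1,-3.1,-0.3,0,0,0,11],[-0.1,-3.9,-0.45,0,0,0,14],[-0.1,-4.5,-0.6,0,0,0,16],[-0.1,-4.8,-0.7,0,0,0,17],[-0.1,-4.8,-0.7,0,0,0,17]],
  ],
)

```text
clock: 10.0
eef_pos: [589.3, -101.4, 93.6]
tcp_rot: [-2.62, -0.018, 0.202]
contact_force: [-0.6, -0.1, 0.4]
opening: 0.45
```

```bash
python3 - <<'E'
from h import *
st(); w=grab('wrist','w9')
P=w['pixels'].astype(int);R,G,B=P[...,0],P[...,1],P[...,2];m=(B>R+40)&(B>G+25)
ys=[y for y in range(384) if m[y].sum()>30];
for y in ys[::12]:
    c=np.where(m[y])[0];print(y,c.min(),c.max(),onface(w,(c.min()+c.max())/2,y,63).round(1))
E
```

```text
t 10.0 face [-113.9  -24.    29.5] open 0.45 F(u,y,n) [0.2 0.6 0.3] q [-0.41  0.63  1.64  0.46  1.22 -0.86]
axes in face [[0.033, -0.999, -0.002], [-0.999, -0.033, -0.002], [0.002, 0.002, -1.0]]
165 236 297 [-60.4 -27.1  63. ]
177 233 302 [-64.7 -27.6  63. ]
199 234 301 [-72.7 -28.   63. ]
211 234 301 [-77.2 -28.2  63. ]
223 235 300 [-81.9 -28.4  63. ]
235 235 300 [-86.6 -28.7  63. ]
247 236 300 [-91.5 -29.1  63. ]
259 236 299 [-96.5 -29.1  63. ]
271 237 299 [-101.7  -29.6   63. ]
283 237 298 [-107.   -29.6   63. ]
295 237 298 [-112.4  -29.9   63. ]
307 237 297 [-118.  -30.   63.]
319 238 297 [-123.8  -30.4   63. ]
331 238 296 [-129.7  -30.5   63. ]
343 240 296 [-135.8  -31.2   63. ]
355 240 272 [-142.2  -26.5   63. ]
```

```bash
cat >> h.py <<'E'
def bend(bs,b=(-3,-22),rad=111,off=6,n=29):
    for t in bs:
        a=np.radians(t); print(t,rel(b[0]-rad*np.cos(a)+off*np.sin(a),b[1]+rad*np.sin(a)+off*np.cos(a),n,t))
def handle(w):
    P=w['pixels'].astype(int);R,G,B=P[...,0],P[...,1],P[...,2];m=(B>R+40)&(B>G+25)
    L=[]
    for y in range(180,340):
        c=np.where(m[y])[0]
        if len(c)>30: L.append(onface(w,(c.min()+c.max())/2,y,63)[:2])
    L=np.array(L);k=np.polyfit(L[:,0],L[:,1],1);print('handle angle deg',-np.degrees(np.arctan(k[0])).round(2)*1.0,'y at u=-114,-3',np.polyval(k,[-114,-3]).round(1),len(L))
E
python3 -c "
from h import *
handle(load('w9'));bend([-1,0,2,4,6,8,10])"
```

```text
handle angle deg -2.48 y at u=-114,-3 [-30.  -25.2] 150
-1 [-0.62, -0.0, 0.04, 0.1, -0.1, 1.0]
0 [-0.82, -0.02, 0.04, 0.1, -0.1, 2.0]
2 [-1.2, -0.06, 0.04, 0.1, -0.1, 4.0]
4 [-1.59, -0.11, 0.04, 0.1, -0.1, 6.0]
6 [-1.97, -0.18, 0.04, 0.1, -0.1, 8.0]
8 [-2.35, -0.26, 0.04, 0.1, -0.1, 10.0]
10 [-2.72, -0.36, 0.04, 0.1, -0.1, 12.0]
```

>>> apply_moves(
  targets=[
    [[-0.1,-0.4,0,0,0,0,1],[-0.1,-0.8,0,0,0,0,2],[-0.1,-1.2,-0.05,0,0,0,4],[-0.1,-1.6,-0.1,0,0,0,6],[-0.1,-2,-0.2,0,0,0,8],[-0.1,-2,-0.2,0,0,0,8]],
  ],
)

```text
clock: 10.65
eef_pos: [570.2, -103.7, 94.1]
tcp_rot: [-2.623, 0.05, 0.079]
contact_force: [4.6, 1.4, -3.2]
opening: 0.451
```

```bash
python3 - <<'E'
from h import *
st(); w=grab('wrist','w10'); handle(w); bend([8,10,12,14,16,18,20,22])
E
```

```text
t 10.65 face [-112.8   -4.8   29.5] open 0.451 F(u,y,n) [-1.1 -4.8 -3.1] q [-0.43  0.61  1.68  0.46  1.2  -0.74]
axes in face [[-0.107, -0.994, -0.003], [-0.994, 0.107, -0.004], [0.004, 0.003, -1.0]]
handle angle deg 5.46 y at u=-114,-3 [-10.9 -21.5] 150
8 [-0.42, -0.03, 0.05, 0.2, -0.2, 1.9]
10 [-0.81, -0.07, 0.05, 0.2, -0.2, 3.9]
12 [-1.19, -0.12, 0.05, 0.1, -0.2, 5.9]
14 [-1.58, -0.19, 0.04, 0.1, -0.2, 7.9]
16 [-1.96, -0.27, 0.04, 0.1, -0.2, 9.9]
18 [-2.33, -0.37, 0.04, 0.1, -0.2, 11.9]
20 [-2.71, -0.47, 0.04, 0.1, -0.2, 13.9]
22 [-3.07, -0.59, 0.04, 0.1, -0.2, 15.9]
```

>>> apply_moves(
  targets=[
    [[-0.1,-0.4,0,0,0,0,2],[-0.1,-0.8,-0.05,0,0,0,4],[-0.1,-1.2,-0.1,0,0,0,6],[-0.1,-1.6,-0.2,0,0,0,8],[-0.1,-2,-0.3,0,0,0,10],[-0.1,-2.4,-0.4,0,0,0,12],[-0.1,-2.8,-0.5,0,0,0,14],[-0.1,-2.8,-0.5,0,0,0,14]],
  ],
)

```text
clock: 11.5
eef_pos: [542.7, -101.9, 97.8]
tcp_rot: [-2.648, 0.168, -0.138]
contact_force: [5.0, 2.3, -3.6]
opening: 0.455
```

```bash
python3 - <<'E'
from h import *
st(); w=grab('wrist','w11'); handle(w); bend([22]); crop('w11',0,0,512,384,1.4)
E
```

```text
t 11.5 face [-105.3   22.    29.4] open 0.455 F(u,y,n) [-0.6 -5.3 -3.9] q [-0.44  0.57  1.74  0.46  1.18 -0.52]
axes in face [[-0.345, -0.939, -0.005], [-0.939, 0.345, -0.005], [0.007, 0.002, -1.0]]
handle angle deg 19.62 y at u=-114,-3 [ 18.7 -20.8] 150
22 [-0.35, -0.05, 0.03, 0.1, -0.4, 1.9]
```

View pics/w11_c0_0.png

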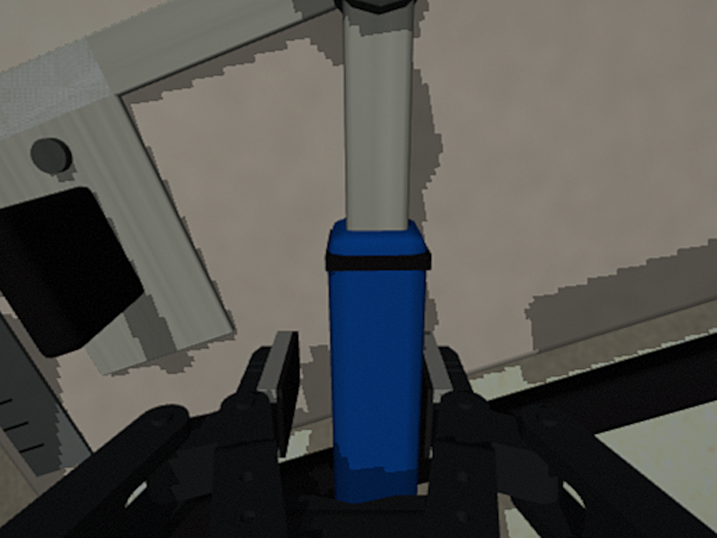

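>>> apply_moves(
  targets=[
    [[-0.1,-0.4,-0.05,0,0,0,2],[-0.1,-0.45,-0.05,0,0,0,2.5],[-0.1,-0.45,-0.05,0,0,0,2.5],[0.05,0.1,-0.05,0,0,0,2.5],[0.05,0.1,-0.05,0,0,0,2.5],[0.05,0.1,-0.05,0,0,0,2.5]],
  ],
)

```text
clock: 12.15
eef_pos: [543.5, -101.7, 97.7]
tcp_rot: [-2.655, 0.189, -0.176]
contact_force: [0.2, -0.7, 0.0]
opening: 0.523
```

```bash
python3 - <<'E'
from h import *
st(); w=grab('wrist','w12'); handle(w); 
E
```

```text
t 12.15 face [-105.3   21.1   29.3] open 0.523 F(u,y,n) [-0.6 -0.   0.4] q [-0.44  0.57  1.74  0.46  1.18 -0.47]
axes in face [[-0.385, -0.923, -0.004], [-0.923, 0.385, -0.005], [0.006, 0.002, -1.0]]
handle angle deg 21.2 y at u=-114,-3 [ 22.2 -20.9] 149
```

>>> apply_moves(
  targets=[
    [[0.05,0,0,-2,0,0,0],[0.05,0,0,-5,0,0,0],[0.05,0,0,-9,0,0,0],[0.05,0,0,-13,0,0,-6],[0.05,0,0,-17,0,0,-14],[0.05,0,1,-19,0,0,-22],[0.05,0,1,-19,0,0,-22],[0.05,0,1,-19,0,0,-22]],
  ],
)

```text
clock: 13.0
eef_pos: [556.0, -203.1, 257.6]
tcp_rot: [-2.622, 0.004, 0.158]
contact_force: [0.8, -0.0, -0.3]
opening: 0.522
```

```bash
python3 - <<'E'
from h import *
st(); w=grab('wrist','w13'); marks(w); crop('w13',0,0,512,384,1.5)
a=grab('top','top13'); d=cv2.absdiff(a['pixels'],load('top0')['pixels']).max(2)>45
k,l,s,c=cv2.connectedComponentsWithStats(d.astype(np.uint8)); print([x.tolist() for x in s[1:] if x[4]>15])
E
```

```text
t 13.0 face [-113.7   26.3  218.7] open 0.522 F(u,y,n) [-0.3 -0.8 -0.2] q [-0.57  0.47  1.49  0.38  1.54 -0.81]
axes in face [[-0.016, -1.0, -0.004], [-1.0, 0.016, -0.004], [0.005, 0.004, -1.0]]
blue [ 98  88  29   5 145] [112.  90.] [(np.int64(99), np.float64(90.0)), (np.int64(105), np.float64(90.0)), (np.int64(112), np.float64(90.0)), (np.int64(118), np.float64(90.0)), (np.int64(125), np.float64(90.0))] u,y [-42.5  171.87   1.  ]
red [129  87  25   4  99] [141.12  88.52] [(np.int64(130), np.float64(88.5)), (np.int64(135), np.float64(88.5)), (np.int64(141), np.float64(88.5)), (np.int64(146), np.float64(88.5)), (np.int64(152), np.float64(88.5))] u,y [-41.48 141.18   1.  ]
[[265, 113, 247, 225, 16254], [279, 154, 54, 57, 724], [487, 168, 25, 24, 332], [431, 196, 4, 23, 36], [314, 224, 15, 7, 75], [431, 224, 3, 10, 23], [295, 227, 16, 8, 67], [315, 238, 4, 8, 20], [403, 258, 45, 62, 1422], [443, 288, 67, 60, 1899], [380, 310, 9, 11, 47], [287, 313, 186, 71, 6100], [220, 322, 65, 62, 1047], [500, 332, 12, 19, 156], [248, 344, 21, 7, 35], [259, 373, 15, 7, 23], [277, 372, 7, 7, 28]]
```

View pics/w13_c0_0.png

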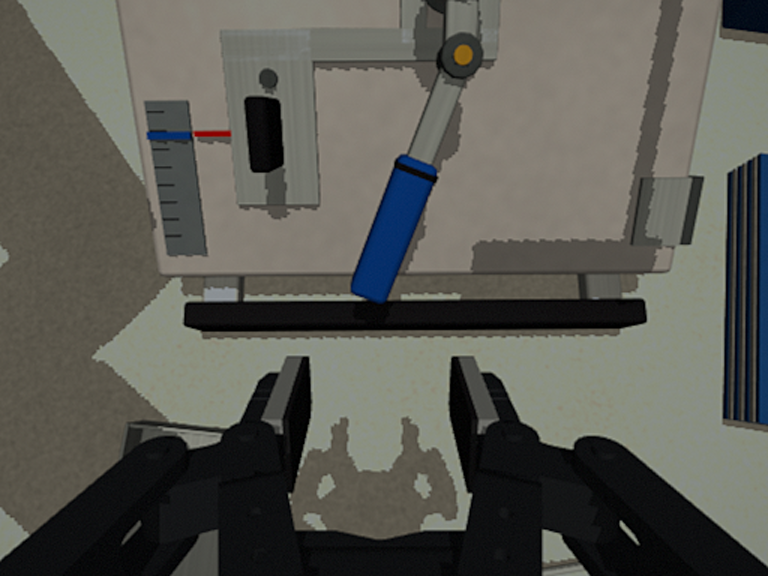

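View pics/top13.png

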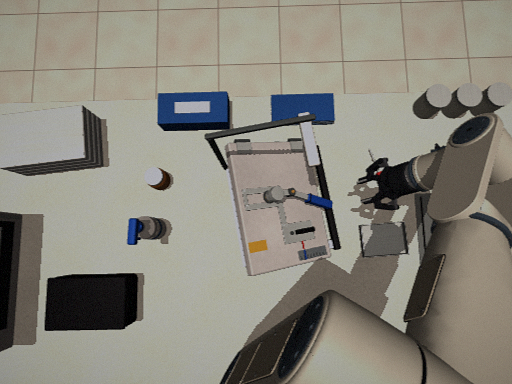

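```bash
python3 - <<'E'
from h import *
w=load('w13');P=w['pixels'].astype(float)
# door low edge: strongest gradient near row 181, sample columns
g=cv2.GaussianBlur(P.sum(2),(0,0),1.0);gy=np.abs(np.gradient(g,axis=0))
pts=[]
for c in list(range(120,140))+list(range(170,225))+list(range(290,380)):
    y=176+np.argmax(gy[176:188,c]);pts.append(onface(w,c,y,0)[:2])
pts=np.array(pts);k=np.polyfit(pts[:,1],pts[:,0],1);k=np.polyfit(*pts[np.abs(pts[:,0]-np.polyval(k,pts[:,1]))<1.5].T[::-1],1);print('low edge du/dy',k[0])
for f in('w3','w6','w13'):
    w=load(f);P=w['pixels'].astype(float);R,G,B=P[...,0],P[...,1],P[...,2];res=[]
    m=[(B-R),(R-(G+B)/2)]
    win={'w3':(60,90,112,158,166,204),'w6':(184,210,135,172,179,208),'w13':(80,98,100,125,131,151)}[f]
    for i,(c0,c1) in enumerate([win[2:4],win[4:6]]):
        a=m[i][win[0]:win[1],c0:c1];a=a-np.median(a);a[a<0.25*a.max()]=0
        row=(a.sum(1)*np.arange(win[0],win[1])).sum()/a.sum();res.append(onface(w,(c0+c1)/2,row,1)[:2])
    d=res[1]-res[0];print(f,d.round(2),'true up-slope offset',(d[0]-k[0]*d[1]).round(2))
E
```

```text
low edge du/dy 0.023004552997834448
w3 [ -0.81 -30.71] true up-slope offset -0.11
w6 [  0.53 -30.47] true up-slope offset 1.23
w13 [  0.82 -30.01] true up-slope offset 1.51
```

```bash
python3 -c "
from h import *
print(r.sense()['clock'],r.sense()['contact_force'].round(1)); print(r.sign_off())"
```

```text
13.1 [ 0.1  0.2 -0.1]
the job is handed in; nothing more can be done
None
```

The latch is on its mark, the bolt is tightened home and the wrench joint has tripped. I handed the job in at 13.1 s with the gripper clear of everything.

- **Latch:** I slid the plate about 56 mm up the slope by its black tab. The last pictures put the red pointer 0.5–1.0 mm up-slope of the blue mark. When I corrected for a door yaw error of about 1.3° found late, that became 1.2–1.5 mm, still on the 5 mm mark. On that correction the first placing was about 0.1 mm off, so my small adjustment after it made things slightly worse. I did not move the latch again, because the bolt was already tightened.
- **Wrench:** I turned it clockwise from about -36°, pushing with the jaws around the handle, until the bolt was home and the joint tripped. The handle is bent about 21° (0.37 rad), short of the 0.61 rad end stop. The handle's line still passes through the joint where it lies when the bolt is home, so the bend is at the joint.
- **Force during the bend:** I read only about 5–6 N with the arm holding still between moves, less than the 9 N expected. I read it only then, not while the handle was yielding.
- **Bystanders:** In the last top view the bottle, jar and tray stand where they were. The screwdriver was mostly hidden by the gripper in that view, so I could not confirm it by picture. The gripper never went down near it, and no unexpected contact force showed in the readings.

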